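Space lens riders along a rail with a gap gauge

ROBOT

A 6-joint arm with a two-finger parallel gripper is mounted at the origin on a cart in front of the work surface, level with it; the furniture and walls round the work are solid. World frame = base frame: x ahead of the robot, y to its left, z up, the work surface at z = 0. Lengths are in m, angles in rad, forces in N, time in s.
With the tool pointing down it reaches from about 0.275 to 0.85 m from the base axis. Payload 19 kg.
Tool frame: the origin (TCP) lies at the very end of the fingers, on their centre line; the grasp point (between the pads) lies 19 mm behind it (grasp_offset is the z of the grasp point in the tool frame, in m); z points along the fingers, y is the line along which they close (so a half turn about z gives the same grasp; the last joint's range is limited). The gripper opens to 85 mm and grips with 20 to 120 N. Pads are 22 mm wide; open, the fingers measure 114 mm over their backs; the gripper's body (76 mm by 85 mm) begins 54 mm behind the grasp point. The pads swing forward as they close: fully open they stand 13 mm farther back than shut.
Start: joints at [-1.475, 0.15, 1.437, -0, 1.554, -0.134], TCP at [0.131, -0.56, 0.231] pointing down, gripper open.
Joint ranges: [-2.8, 2.8], [-0.68, 2.1], [0.12, 2.68], [-1.39, 4.53], [0.16, 2.79], [-2.81, 2.81]. Speed limits (rad/s): [1.89, 1.89, 2.22, 3.01, 3.01, 3.01].

INTERFACE

Orientations are given as a unit quaternion [w, x, y, z].
In Python, from cell import * gives the robot as it stands. The module is installed in compiled form; this text tells all that it offers.
- The arm moves only by the tool play_rows, never from a script. Its argument "plan" is a list of rows, each a list of 4 numbers: the shift along the world's x, y, z normalised to -1 to 1, where 1 is 400 mm, then the turn about the world's z normalised to -1 to 1, where 1 is 90 degrees. A call has 1 to 12 rows; each row is the pose to reach, as a shift and turn from the pose commanded when the call began; what a row does not reach only later rows make up. A row lasts 1/12 s, in which the tool goes at most 41.7 mm and 7.16 degrees, less where a joint would pass 70% of its speed; a pose out of reach is approached as far as the arm can. A call with a number of a shift or a turn outside -1 to 1 is refused whole. A call with a gripper value outside its range is refused whole. "grip" is the opening, from -1 (shut) to 1 (fully open), set as the call begins (left out, the last holds). The fingers move at their own pace and stop on an object; "grip_force" is the grip in N (left out, the last holds). Time passes only in rows, so rows that repeat a pose let the fingers close. It gives the time, the measured TCP pose, the force, the opening and the grip force at its end, in the units of the state.
- get_state(): the state, without advancing time (a new reading comes with each control period).
- read_camera(name): name is "side" or "top" or "wrist"; returns (picture, depth): 384x512x3 uint8, red, green, blue; 384x512 float32, m along the optical axis (not along the pixel's ray), 0 where there is no reading.
- get_calibration(name): a dict with "fx", "fy", "cx", "cy" (pixels), "camera_from_world" (4x4, takes a point from world to camera coordinates). Camera axes: x right, y up, looking along -z (the intrinsics and any distortion apply to the point x, -y, -z); pixel columns grow to the right and rows downward; lengths in m; the calibration is good to about 2 mm. A picture is of the moment at which its call begins: read the wrist's pose just before it. get_calibration takes no time and is no camera call; for the wrist camera it gives the pose at the moment of the call.
- job_done(): hands the job in; it is judged then, once.
Trained networks look in the newest picture that a camera, given by its name, has taken for a name from the list of things; names that differ only in an ending like _2 or _b are one class to them, and where a whole thing is asked for, a point or a joint stands for the part that bears it (a point fixed in the world has none). Each returns a list of dicts, best first, with "conf" (0 to 1); they miss things now and then, are a little off and sometimes report something else, mostly with a low value. They report only what shows in the picture. A call takes as long as a camera call. They do not tell look-alikes from the thing itself.
- silhouettes(camera, query): "region" (384x512 bool, what is visible of it) and "rect" ([left, top, right, bottom] in pixels, round what is visible of it).
- spot_point(camera, query): "point" ([column, row] in pixels: a listed point, or the origin of a listed thing).
The state is a dict: "time": time; "joint_positions": joint angles; "joint_vel": joint speeds; "joint_torque": joint torques, N m; "eef_pos": TCP position; "tcp_rot": TCP orientation; "ft_force": force on the tool from outside, world axes, zero at the start; "ft_torque": the same for the moment, N m; "width": finger opening in m; "grasp_force": force on a finger pad.
Only numpy, scipy, OpenCV 4.12 (cv2) and the standard library are available. Lean on these libraries where they do the work, as an engineer would, in place of code of your own. Each camera call takes 0.05 s, during which the arm holds its last target. There are 200 camera calls.

TASK

Set equal gaps with the orange-handled gap gauge: beginning next to the locked black rider and stepping outward, lower the held gauge astride each blue rider and draw it toward the black one until the leading leg butts lightly on the rider before, pause there with both legs touching, and lift off. Butt only lightly (well under the drag of a rider), so that neither the black rider nor one already set is pushed along. Then stand the gauge upright on the worktop well clear of the rail, leaving the small tray, the lens blank and the marker alone.

Things in the scene. Friction and masses are not known exactly. Their poses are not given: they have to be found in the camera images.
- rail: Fixed straight aluminium rail, 340 mm long along its own y, 64 mm wide flange, 12 mm high above the worktop; the running track on top is 32 mm wide, black caps 16 mm high at both ends. Origin: middle of its underside, z up.
- rider_0: Black rider with red thumbscrew, the reference, near the -y end of the rail. Block 44 mm (x) by 36 mm (y, along the rail) by 26 mm high with rubber lips on top (included). Origin: middle of its underside, on the rail top (12 mm above the worktop); axes as the rail's. Thumbscrew juts 15 mm from its +x side. Its lock slips at about 16 N; butt on it no harder than on the others (well under 12 N).
- rider_1: First blue rider (brass thumbscrew), next to the black one toward +y of the rail. Same size and origin as rider_0. Slides along the rail against a steady drag of about 8 N and stays where it is left; butted on with 8 N or more it is pushed out of place.
- rider_2: Second blue rider, further toward +y; same size, origin and drag (about 8 N).
- rider_3: Third, outermost blue rider; same size, origin and drag (about 8 N).
- gauge: Loose gap gauge, about 120 g: steel bridge 68 mm long (its y), 24 mm wide, 32 to 42 mm above the soles, a leg at each end 10 mm thick (y); slot between legs 48 mm. Handle clamped up to 3 mm off the bridge's middle along y, anew each time. Origin: under the handle, level with the soles, z up. One leg's inner face on a rider, the other's outer face on the rider before: 22 mm gap (centres 58 mm apart).
- gauge_grip (a point): Centre of the gauge's square orange handle, 26 x 26 mm, 40 mm high, clamped on the bridge; the point is 62 mm above the soles, handle top 82 mm. Axes as the gauge's.
- lens_tray_0: Small open blue tray, 35 x 58 x 24 mm, loose; leave alone. Origin under its centre.
- lens_blank_0: Clear round lens blank, 66 mm across, 9 mm high, loose; leave alone. Origin under its centre.
- marker_pink: Pink marker pen, 112 x 18 x 20 mm, loose; leave alone. Origin under its centre.
Things that resemble listed ones, but are neither listed nor needed, are in the scene too. Several things look just like the gauge: the one meant starts farthest from the robot's base.

How it is judged:
On the way, in this order (a step that is already met when the one before it is completed fails the run):
1. gauge held with its legs astride rider 1, one leg drawing rider 1 and the other butting on rider 0, gap 1 true (contact force between gauge and rider_1 above 1 N and contact force between gauge and rider_0 above 1 N and y of rider_1 in the frame of rider_0 between 0.0565 and 0.0595 m), for 0.15 s.
2. gauge held with its legs astride rider 2, one leg drawing rider 2 and the other butting on rider 1, gap 2 true (contact force between gauge and rider_2 above 1 N and contact force between gauge and rider_1 above 1 N and y of rider_2 in the frame of rider_1 between 0.0565 and 0.0595 m), for 0.15 s.
3. gauge held with its legs astride rider 3, one leg drawing rider 3 and the other butting on rider 2, gap 3 true (contact force between gauge and rider_3 above 1 N and contact force between gauge and rider_2 above 1 N and y of rider_3 in the frame of rider_2 between 0.0565 and 0.0595 m), for 0.15 s.
At the end, for the whole second after the job is handed in: All three clear gaps between riders are 22 mm within 1.5 mm, the black rider is within 2 mm of its start, and the gauge stands upright, released and still, on the worktop, its centre at least 60 mm to the side of the rail's centre line or 200 mm along it from its middle (y of rider_1 in the frame of rider_0 between 0.0565 and 0.0595 m and y of rider_2 in the frame of rider_1 between 0.0565 and 0.0595 m and y of rider_3 in the frame of rider_2 between 0.0565 and 0.0595 m and distance of rider_0 from where it was at the start of the episode below 0.002 m and height (world z) of gauge between -0.003 and 0.004 m and angle between gauge's own z axis and vertical below 0.1 rad and linear speed of gauge below 0.02 m/s and contact force between gauge and rail below 0.01 N and (x of gauge in the frame of rail below -0.06 m or x of gauge in the frame of rail above 0.06 m or y of gauge in the frame of rail below -0.2 m or y of gauge in the frame of rail above 0.2 m)); the robot touches nothing.
It fails at once if the butting leg presses on the rider before with more than 12 N ((contact force between gauge and rider_1 above 1 N and contact force between gauge and rider_0 above 12 N) or (contact force between gauge and rider_2 above 1 N and contact force between gauge and rider_1 above 12 N) or (contact force between gauge and rider_3 above 1 N and contact force between gauge and rider_2 above 12 N)).
It fails at once if the locked black rider is pushed out of place (2 mm) (distance of rider_0 from where it was at the start of the episode above 0.002 m).
It fails at once if the gauge is pressed on a rider with more than 20 N (contact force between gauge and rider_0 above 20 N or contact force between gauge and rider_1 above 20 N or contact force between gauge and rider_2 above 20 N or contact force between gauge and rider_3 above 20 N).
It fails at once if the tray, the lens blank or the marker is moved more than 15 mm (distance of any of lens_tray_0, lens_blank_0, marker_pink from where it was at the start of the episode above 0.015 m).
It also fails if it takes over 72 s, if anything falls off the work surface, if the arm or the gripper's body presses on something with over 40 N, if the wrist force passes 120 N, or if a joint passes its speed limit or range.

## Working session

There is one attempt and no reset: what is moved stays moved. The work goes in short steps, Python scripts to look and compute and a tool call to move; the robot and the scene stay as the last step left them, time stands still between calls to the robot, and variables do not carry over. Pictures are saved under pics/ and viewed, at most 10 in all, crops included, and the job is handed in when it is done.

Besides the shell and the picture viewer there is one more tool, called by a JSON object that holds its "api" and its "payload". play_rows: Moves the arm, as the interface text tells. Its arguments: {"type":"object","properties":{"plan":{"type":"array"},"grip":{"type":"number"},"grip_force":{"type":"number"}},"required":["plan"]}

```bash
mkdir -p pics
cat > h.py <<'E'
from cell import *
import numpy as np, cv2
def unproj(cam,u,v,depth=None,z=None,cal=None):
    c=cal or get_calibration(cam); M=np.linalg.inv(np.array(c["camera_from_world"]))
    d=np.array([(u-c["cx"])/c["fx"],-(v-c["cy"])/c["fy"],-1.0])
    o=M[:3,3]; r=M[:3,:3]@d
    s=depth if z is None else (z-o[2])/r[2]
    return o+s*r
def cloud(cam,dep,cal=None):
    c=cal or get_calibration(cam); M=np.linalg.inv(np.array(c["camera_from_world"]))
    v,u=np.mgrid[:384,:512]
    p=np.stack([(u-c["cx"])/c["fx"]*dep,-(v-c["cy"])/c["fy"]*dep,-dep],-1)
    return p@M[:3,:3].T+M[:3,3]
E
python3 - <<'E'
from h import *
for k in ["top","side"]:
    c=get_calibration(k); print(k,{a:(np.round(b,3).tolist()) for a,b in c.items()})
    p,d=read_camera(k); cv2.imwrite(f"pics/{k}0.png",p[...,::-1]); np.save(f"{k}0.npy",d)
    for q in ["gauge","rider_0","rider_1","rail","gauge_grip"]:
        for r in spot_point(k,q):
            if r["conf"]>.2:
                u,v=r["point"]; print(k,q,round(r["conf"],2),np.round([u,v]),np.round(unproj(k,u,v,z={"gauge":0,"rail":0,"gauge_grip":.062}.get(q,.012)),3))
s=get_state();print(s)
E
```

```text
top {'fx': 357.083, 'fy': 357.083, 'cx': 259.955, 'cy': 192.486, 'camera_from_world': [[0.014, -1.0, -0.011, 0.104], [0.996, 0.013, 0.084, -0.488], [-0.084, -0.012, 0.996, -0.86], [0.0, 0.0, 0.0, 1.0]]}
top gauge 0.77 [172. 190.] [0.492 0.335 0.   ]
top gauge 0.62 [178. 227.] [0.399 0.314 0.   ]
top rider_0 0.83 [340. 182.] [ 0.516 -0.089  0.012]
top rider_0 0.71 [257. 154.] [0.586 0.12  0.012]
top rider_0 0.69 [319. 171.] [ 0.544 -0.035  0.012]
top rider_0 0.59 [283. 161.] [0.567 0.053 0.012]
top rider_1 0.83 [340. 182.] [ 0.516 -0.089  0.012]
top rider_1 0.71 [257. 154.] [0.586 0.12  0.012]
top rider_1 0.69 [319. 171.] [ 0.544 -0.035  0.012]
top rider_1 0.59 [283. 161.] [0.567 0.053 0.012]
top rail 0.88 [299. 170.] [0.547 0.012 0.   ]
top gauge_grip 0.8 [167. 188.] [0.492 0.33  0.062]
top gauge_grip 0.65 [173. 232.] [0.389 0.311 0.062]
side {'fx': 434.954, 'fy': 434.954, 'cx': 250.686, 'cy': 191.809, 'camera_from_world': [[-0.963, -0.269, 0.012, 0.497], [0.18, -0.609, 0.773, -0.056], [-0.201, 0.746, 0.634, -1.197], [0.0, 0.0, 0.0, 1.0]]}
side gauge 0.94 [222. 263.] [0.494 0.336 0. 
[... 646 characters left out ...]
array([-1.47497595e+00,  1.50502760e-01,  1.43744531e+00, -9.47373310e-06,
        1.55380478e+00, -1.33982515e-01]), 'joint_vel': array([-1.43954691e-03,  1.15108060e-03, -6.09051335e-04,  2.18819077e-03,
        1.00127427e-03, -1.91795704e-06]), 'joint_torque': array([-1.27975181e-03, -7.12498856e+01, -5.70893097e+01, -3.38889049e-04,
        1.35822465e-03,  1.01560590e-05]), 'eef_pos': array([ 0.1309594 , -0.55983665,  0.23124242]), 'tcp_rot': array([-8.01759773e-05,  9.93406076e-01,  1.14648867e-01, -3.20700969e-06]), 'ft_force': array([-0.39932301, -0.88814306,  0.16862434]), 'ft_torque': array([ 0.06188402, -0.05529233,  0.03924271]), 'grasp_force': 0.0, 'width': 0.08536480243573571}
```

View pics/top0.png

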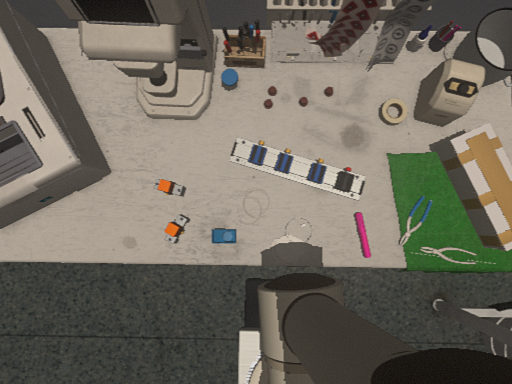

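View pics/side0.png

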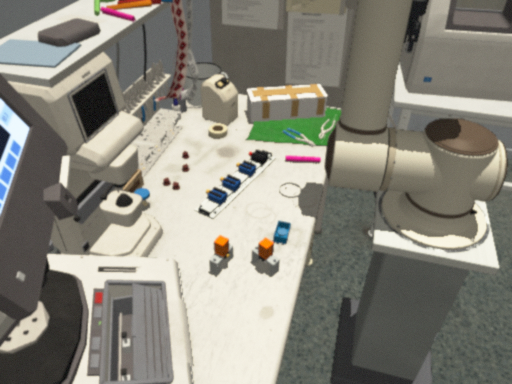

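The top view shows the rail from about (235,152) to (362,185), the black rider at (344,181) and the blue ones at (319,171), (285,161) and (257,154). The two gauges are at (171,187) and (176,229). The side view confirms this, and the gauge at about (0.49, 0.33) is the farther one.

Run:
```python
from h import *
d=np.load("top0.npy"); P=cloud("top",d)
def rect(c,r,z0,z1):
    m=(np.hypot(P[...,0]-c[0],P[...,1]-c[1])<r)&(P[...,2]>z0)&(P[...,2]<z1)
    q=P[m][:,:2].astype(np.float32); 
    if len(q)<4: print('few',len(q));return
    print(len(q),np.round(q.mean(0),3), cv2.minAreaRect(q*1000))
for c in [(.492,.333),(.39,.314)]:
    rect(c,.06,.015,.06); rect(c,.06,.065,.1)
for c in [(.516,-.089),(.54,-.03),(.567,.055),(.586,.12)]: rect(c,.03,.025,.05)
rect((.552,.018),.19,.006,.02)
# anything taller than .06 around rail / centre
m=(P[...,2]>.06)&(P[...,0]>.3)&(P[...,0]<.72)&(P[...,1]<.25)&(P[...,1]>-.25); print(m.sum())
```

```text
181 [0.492 0.325] ((493.93804931640625, 335.568115234375), (68.80436706542969, 32.51555633544922), 79.43716430664062)
149 [0.495 0.331] ((495.5222473144531, 333.2174377441406), (26.83663558959961, 26.121891021728516), 75.2347412109375)
224 [0.397 0.308] ((393.4969482421875, 309.7711181640625), (31.273103713989258, 67.85387420654297), 61.90106201171875)
151 [0.395 0.311] ((395.2895202636719, 312.65338134765625), (26.52029037475586, 25.760990142822266), 62.18816375732422)
272 [ 0.516 -0.094] ((517.6807861328125, -95.72815704345703), (36.522701263427734, 46.3524055480957), 73.94775390625)
276 [ 0.537 -0.027] ((541.8546752929688, -28.70437240600586), (35.55142593383789, 55.017822265625), 74.06808471679688)
276 [0.563 0.054] ((567.103759765625, 52.518489837646484), (35.77030944824219, 57.07732009887695), 72.70470428466797)
271 [0.581 0.119] ((586.3009643554688, 117.9696044921875), (35.66646194458008, 56.48487091064453), 73.72187042236328)
1487 [0.554 0.02 ] ((552.6934814453125, 18.0279541015625), (370.0113525390625, 246.08189392089844), 36.53697204589844)
6398
```

{"api": "play_rows", "payload": {"plan": [[0.05, 0.1, 0.02, 0], [0.15, 0.2, 0.04, 0], [0.25, 0.3, 0.06, 0], [0.33, 0.4, 0.06, 0], [0.42, 0.5, 0.06, 0], [0.5, 0.6, 0.06, 0], [0.58, 0.68, 0.06, 0], [0.64, 0.76, 0.06, 0], [0.7, 0.84, 0.06, 0], [0.75, 0.92, 0.06, 0], [0.8, 1.0, 0.06, 0], [0.8, 1.0, 0.06, 0]], "grip": 1}}

```text
time: 1.6
eef_pos: [0.4428, -0.1707, 0.2555]
tcp_rot: [0.0, 0.993, 0.115, 0.0]
ft_force: [0.2, -1.0, -0.4]
width: 0.0853
grasp_force: 0.0
```

{"api": "play_rows", "payload": {"plan": [[0.01, 0.1, 0, -0.05], [0.02, 0.2, 0, -0.1], [0.03, 0.3, 0, -0.15], [0.04, 0.4, 0, -0.2], [0.05, 0.5, 0, -0.25], [0.06, 0.6, 0, -0.29], [0.07, 0.7, 0, -0.29], [0.08, 0.8, 0, -0.29], [0.08, 0.9, 0, -0.29], [0.08, 1.0, 0, -0.29], [0.08, 1.0, 0, -0.29]]}}

```text
time: 2.52
eef_pos: [0.4732, 0.233, 0.2549]
tcp_rot: [-0.001, 0.994, -0.11, -0.0]
ft_force: [0.8, -0.5, -0.1]
width: 0.0852
grasp_force: 0.0
```

Run:
```python
from h import *
s=get_state(); print(s["eef_pos"],s["tcp_rot"],s["joint_positions"])
c=get_calibration("wrist"); p,d=read_camera("wrist"); cv2.imwrite("pics/w0.png",p[...,::-1])
M=np.linalg.inv(np.array(c["camera_from_world"]));print(M[:3,3],-M[:3,2])
for q in ["gauge","gauge_grip"]:
    for r in spot_point("wrist",q): print(q,r["conf"],r["point"],unproj("wrist",*r["point"],z={"gauge":0,"gauge_grip":.062}[q],cal=c))
P=cloud("wrist",d,c)
def rect(c,r,z0,z1):
    m=(np.hypot(P[...,0]-c[0],P[...,1]-c[1])<r)&(P[...,2]>z0)&(P[...,2]<z1)
    q=P[m][:,:2].astype(np.float32)
    if len(q)>9: print(len(q),np.round(q.mean(0),3), cv2.minAreaRect(q*1000), np.median(P[m][:,2]))
rect((.495,.333),.06,.03,.05); rect((.495,.333),.06,.07,.1)
```

```text
[0.47319767 0.23297572 0.2549324 ] [-8.40825871e-04  9.93892796e-01 -1.10346180e-01 -3.50725087e-04] [3.10249436e-01 4.37081576e-02 1.50671943e+00 1.82185995e-03
 1.59111832e+00 2.10222562e+00]
[0.55571989 0.21368047 0.39640506] [-0.31996713  0.0737706  -0.94455224]
gauge 0.69 [184.6, 158.8] [0.4971222  0.33517928 0.        ]
gauge 0.64 [221.7, 215.4] [0.39781741 0.30546922 0.        ]
gauge_grip 0.72 [214.7, 235.0] [0.39645665 0.3079782  0.062     ]
gauge_grip 0.66 [174.2, 172.8] [0.49204142 0.33437536 0.062     ]
551 [0.498 0.328] ((497.9476013183594, 334.3187255859375), (68.4798583984375, 27.219993591308594), 74.25807189941406) 0.04096656277826238
528 [0.497 0.331] ((495.6046142578125, 332.4033203125), (26.382539749145508, 26.48512840270996), 74.66133117675781) 0.08068296259556265
```

{"api": "play_rows", "payload": {"plan": [[0.01, 0.08, 0, -0.03], [0.02, 0.16, 0, -0.03], [0.031, 0.231, -0.1, -0.03], [0.031, 0.231, -0.2, -0.03], [0.031, 0.231, -0.31, -0.03], [0.031, 0.231, -0.31, -0.03], [0.031, 0.231, -0.31, -0.03]]}}

```text
time: 3.25
eef_pos: [0.4859, 0.3181, 0.1296]
tcp_rot: [0.001, 0.991, -0.137, -0.002]
ft_force: [-0.0, 1.1, 0.5]
width: 0.0858
grasp_force: 0.0
```

Run:
```python
from h import *
c=get_calibration("wrist"); p,d=read_camera("wrist"); cv2.imwrite("pics/w1.png",p[...,::-1])
s=get_state(); a=2*np.arctan2(s["tcp_rot"][2],s["tcp_rot"][1]); print(s["eef_pos"],"tooly",np.degrees(a)+90)
P=cloud("wrist",d,c)
def rect(c,r,z0,z1):
    m=(np.hypot(P[...,0]-c[0],P[...,1]-c[1])<r)&(P[...,2]>z0)&(P[...,2]<z1)
    q=P[m][:,:2].astype(np.float32)
    if len(q)>9: print(len(q),np.round(q.mean(0),4), cv2.minAreaRect(q*1000), np.median(P[m][:,2]))
rect((.495,.333),.06,.03,.05); rect((.495,.333),.03,.07,.1)
```

```text
[0.48698797 0.31869668 0.13231137] tooly 74.28254598272079
1342 [0.4994 0.3327] ((498.1808166503906, 334.2306213378906), (68.06790161132812, 26.472991943359375), 74.0616683959961) 0.04088667742908279
1219 [0.4979 0.332 ] ((495.9502868652344, 332.8698425292969), (26.138004302978516, 26.57233238220215), 74.97555541992188) 0.0807688381065092
```

View pics/w1.png

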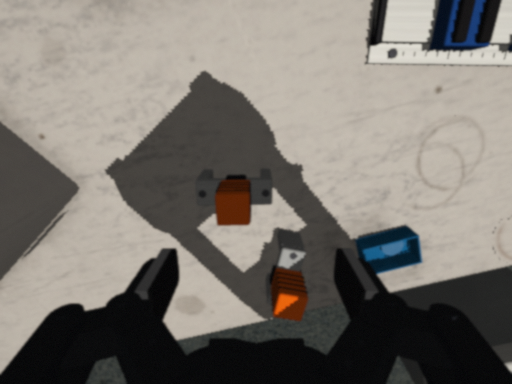

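The wrist view shows the target gauge's handle at (233,208), between the fingers but slightly to the left. The look-alike is at (289,285), clear of the fingers.

{"api": "play_rows", "payload": {"plan": [[0.0225, 0.0355, 0, 0], [0.0225, 0.0355, -0.05, 0], [0.0225, 0.0355, -0.12, 0], [0.0225, 0.0355, -0.18, 0], [0.0225, 0.0355, -0.21, 0], [0.0225, 0.0355, -0.21, 0], [0.0225, 0.0355, -0.21, 0], [0.0225, 0.0355, -0.21, 0]]}}

```text
time: 3.97
eef_pos: [0.4967, 0.3343, 0.0499]
tcp_rot: [-0.001, 0.991, -0.136, 0.001]
ft_force: [-0.1, -1.0, 0.8]
width: 0.0854
grasp_force: 0.0
```

{"api": "play_rows", "payload": {"plan": [[0, 0, -0.006, 0], [0, 0, -0.006, 0], [0, 0, -0.006, 0], [0, 0, -0.006, 0], [0, 0, -0.006, 0], [0, 0, -0.006, 0], [0, 0, -0.006, 0], [0, 0, -0.006, 0], [0, 0, -0.006, 0], [0, 0, -0.006, 0]], "grip": -1, "grip_force": 90}}

```text
time: 4.8
eef_pos: [0.4956, 0.334, 0.0453]
tcp_rot: [-0.0, 0.991, -0.136, 0.0]
ft_force: [-2.0, -0.5, 6.2]
width: 0.025
grasp_force: 88.1
```

{"api": "play_rows", "payload": {"plan": [[0, 0, 0.08, 0], [0, 0, 0.16, 0], [0, -0.02, 0.24, 0], [0.02, -0.1, 0.31, 0], [0.04, -0.2, 0.31, 0], [0.06, -0.3, 0.31, 0], [0.08, -0.4, 0.31, 0], [0.1, -0.5, 0.31, 0], [0.12, -0.6, 0.31, 0], [0.14, -0.7, 0.31, 0], [0.15, -0.76, 0.31, 0], [0.15, -0.76, 0.31, 0]]}}

```text
time: 5.8
eef_pos: [0.5559, 0.0256, 0.1686]
tcp_rot: [0.001, 0.99, -0.138, -0.0]
ft_force: [0.1, -0.6, -2.4]
width: 0.0251
grasp_force: 88.7
```

Run:
```python
from h import *
for i in range(3): read_camera("top")
c=get_calibration("wrist"); s=get_state(); p,d=read_camera("wrist"); cv2.imwrite("pics/w2.png",p[...,::-1]); np.save("w2.npy",d)
a=2*np.arctan2(s["tcp_rot"][2],s["tcp_rot"][1]); t=s["eef_pos"]; print(t,"tooly",np.degrees(a)+90,s["joint_positions"][5], s["ft_force"])
P=cloud("wrist",d,c)
def rect(c,r,z0,z1):
    m=(np.hypot(P[...,0]-c[0],P[...,1]-c[1])<r)&(P[...,2]>z0)&(P[...,2]<z1)
    q=P[m][:,:2].astype(np.float32)
    if len(q)>9: print(len(q),np.round(q.mean(0),4), np.round(np.hstack(cv2.minAreaRect(q*1000)),1), np.round(np.percentile(P[m][:,2],[5,50,95]),4))
zs=t[2]-.045
rect(t[:2],.06,zs+.03,zs+.046); rect(t[:2],.03,zs+.072,zs+.095)
for x in [(.5166,-.0954),(.5356,-.0268),(.561,.0544),(.580,.1199)]: rect(x,.025,.03,.045)
for r in spot_point("wrist","rider_0"): print(r["conf"],r["point"],unproj("wrist",*r["point"],z=.012,cal=c))
```

```text
[0.55532575 0.03006406 0.16867672] tooly 74.32945818161514 1.7595694548630911 [-0.48256076  1.01959371 -1.0354129 ]
1994 [0.5651 0.031 ] [558.7  30.6  68.1  25.9  76.5] [0.1571 0.164  0.1665]
5078 [0.5608 0.0281] [556.4  29.8  58.3  27.3  73.9] [0.1976 0.2044 0.2166]
1226 [ 0.5189 -0.0948] [518.  -96.1  36.2  43.1  74.3] [0.0304 0.0354 0.0377]
1205 [ 0.5385 -0.0277] [537.5 -28.2  35.9  43.9  73.5] [0.0302 0.0355 0.0377]
1210 [0.5625 0.0528] [561.5  53.2  35.7  43.8  73.8] [0.0303 0.0357 0.0378]
1246 [0.5816 0.1176] [580.8 118.6  35.5  43.6  74. ] [0.0304 0.0353 0.0378]
0.98 [231.3, 177.1] [0.56364798 0.05645695 0.012     ]
0.94 [174.4, 177.0] [0.58106352 0.11825655 0.012     ]
0.83 [373.8, 181.5] [ 0.51515244 -0.09764096  0.012     ]
```

View pics/w2.png

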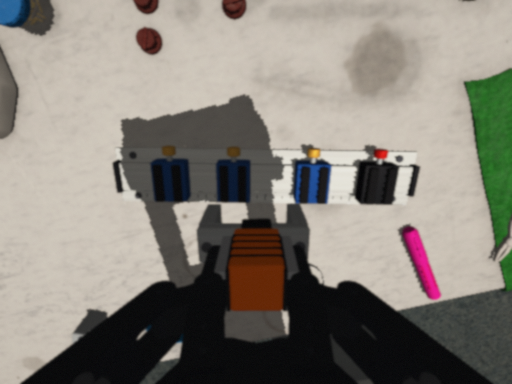

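The view shows the gauge held at about (255,260) with its legs parallel to the rail. The riders are at (171,180), (233,180), (312,182) and (377,182).

{"api": "play_rows", "payload": {"plan": [[-0.01, -0.04, 0, -0.007], [-0.025, -0.08, -0.03, -0.007], [-0.035, -0.12, -0.06, -0.007], [-0.0475, -0.149, -0.1, -0.007], [-0.0475, -0.149, -0.13, -0.007], [-0.0475, -0.149, -0.15, -0.007], [-0.0475, -0.149, -0.15, -0.007], [-0.0475, -0.149, -0.15, -0.007], [-0.0475, -0.149, -0.15, -0.007]]}}

```text
time: 6.8
eef_pos: [0.537, -0.029, 0.1095]
tcp_rot: [-0.0, 0.99, -0.141, 0.0]
ft_force: [-0.4, -0.4, -1.4]
width: 0.025
grasp_force: 88.8
```

```bash
cat >> h.py <<'E'
U=np.array([.2807,.9598]); V=np.array([.9598,-.2807])
def st(n=8):
    L=[]
    for i in range(n):
        read_camera("top"); s=get_state(); t=s["eef_pos"]; f=s["ft_force"]
        L.append([t[:2]@U*1e3,t[:2]@V*1e3,t[2]*1e3,f[:2]@U,f[:2]@V,f[2]])
    a=2*np.arctan2(s["tcp_rot"][2],s["tcp_rot"][1]); L=np.array(L)
    print("t %.2f"%s["time"],"s x z Fs Fx Fz",np.round(L.mean(0),2),"std",np.round(L.std(0),2),"yaw",round(np.degrees(a)+90,2),np.round(s["ft_torque"],2))
E
python3 -c "
from h import *
st(6)
c=get_calibration('wrist'); p,d=read_camera('wrist'); cv2.imwrite('pics/w3.png',p[...,::-1])"
```

```text
t 7.10 s x z Fs Fx Fz [ 1.2248e+02  5.2349e+02  1.0943e+02  1.3000e-01  4.1000e-01 -1.3000e+00] std [0.2  0.09 0.18 0.33 0.25 0.32] yaw 73.74 [-0.07 -0.    0.02]
```

View pics/w3.png

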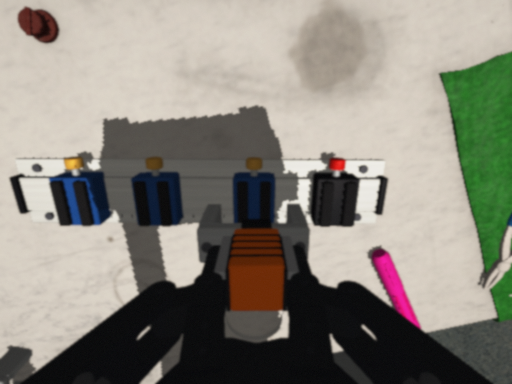

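The legs, at columns 210 and 298, straddle rider 1 at column 254, so I'm lowering the gauge.

{"api": "play_rows", "payload": {"plan": [[0, 0, -0.03, 0], [0, 0, -0.06, 0], [0, 0, -0.09, 0], [0, 0, -0.11, 0], [0, 0, -0.121, 0], [0, 0, -0.121, 0], [0, 0, -0.121, 0], [0, 0, -0.121, 0]]}}

```text
time: 7.82
eef_pos: [0.5368, -0.0297, 0.0609]
tcp_rot: [-0.0, 0.99, -0.141, 0.0]
ft_force: [0.4, 0.1, -0.7]
width: 0.0251
grasp_force: 88.8
```

```bash
python3 -c "
from h import *
st(6)"
```

```text
t 8.12 s x z Fs Fx Fz [ 1.2212e+02  5.2346e+02  6.0870e+01  1.4000e-01  1.1000e-01 -1.2000e+00] std [0.01 0.08 0.1  0.41 0.2  0.46] yaw 73.74 [ 0.05  0.02 -0.07]
```

{"api": "play_rows", "payload": {"plan": [[-0.0012, -0.004, 0, 0], [-0.0024, -0.008, 0, 0], [-0.0036, -0.012, 0, 0], [-0.0047, -0.016, 0, 0], [-0.0058, -0.02, 0, 0], [-0.007, -0.024, 0, 0], [-0.0082, -0.028, 0, 0], [-0.0091, -0.0312, 0, 0], [-0.0091, -0.0312, 0, 0]]}}

```text
time: 8.87
eef_pos: [0.5329, -0.0417, 0.0604]
tcp_rot: [-0.001, 0.99, -0.142, 0.0]
ft_force: [0.6, 5.6, -1.6]
width: 0.0251
grasp_force: 88.8
```

```bash
python3 -c "
from h import *
st(4);
c=get_calibration('wrist'); p,d=read_camera('wrist'); P=cloud('wrist',d,c)
z=P[...,2]; s=P[...,:2]@U*1e3; x=P[...,:2]@V*1e3
for lo,hi in [(.5,1)]:
  pass
m=(z>.030)&(z<.045)&(x>500)&(x<540); h,e=np.histogram(s[m],np.arange(30,330,2)); print([(int(e[i]),int(h[i])) for i in range(len(h)) if h[i]>3])
"
```

```text
t 9.07 s x z Fs Fx Fz [ 1.0953e+02  5.2317e+02  6.0420e+01  5.7600e+00 -2.0000e-01 -1.4600e+00] std [0.01 0.   0.01 0.71 0.44 0.62] yaw 73.73 [ 1.17 -0.32 -0.03]
[(34, 52), (36, 47), (38, 50), (40, 143), (42, 142), (44, 146), (46, 281), (48, 143), (50, 134), (52, 142), (54, 141), (56, 29), (58, 124), (60, 143), (62, 145), (64, 147), (66, 234), (68, 137), (70, 54), (76, 7), (78, 28), (80, 29), (82, 25), (84, 30), (86, 35), (98, 17), (100, 38), (102, 30), (104, 29), (106, 28), (108, 28), (110, 30), (112, 38), (114, 35), (116, 31), (118, 39), (120, 60), (122, 41), (124, 40), (126, 40), (128, 41), (130, 26), (132, 47), (134, 53), (136, 27), (138, 31), (140, 26), (142, 29), (144, 7), (190, 99), (192, 138), (194, 342), (196, 149), (198, 135), (200, 143), (202, 91), (206, 96), (208, 140), (210, 135), (212, 257), (214, 281), (216, 139), (218, 144), (220, 123), (222, 26), (258, 74), (260, 143), (262, 436), (264, 228), (266, 137), (268, 140), (270, 105), (272, 7), (276, 41), (278, 124), (280, 187), (282, 272), (284, 27)]
```

{"api": "play_rows", "payload": {"plan": [[-0.0007, -0.0024, 0, 0], [-0.0014, -0.0048, 0, 0], [-0.002, -0.007, 0, 0], [-0.0025, -0.0086, 0, 0], [-0.0025, -0.0086, 0, 0]]}}

```text
time: 9.53
eef_pos: [0.5319, -0.045, 0.0604]
tcp_rot: [-0.001, 0.99, -0.142, 0.0]
ft_force: [2.2, 7.1, -1.6]
width: 0.0248
grasp_force: 88.8
```

```bash
python3 -c "
from h import *
st(3)"
```

```text
t 9.68 s x z Fs Fx Fz [ 1.0606e+02  5.2316e+02  6.0430e+01  7.2000e+00 -1.3000e-01 -1.3600e+00] std [0.01 0.01 0.01 0.36 0.56 0.02] yaw 73.73 [ 1.37 -0.34 -0.09]
```

{"api": "play_rows", "payload": {"plan": [[-0.0002, -0.0006, 0, 0], [-0.0004, -0.0012, 0, 0], [-0.0005, -0.0018, 0, 0], [-0.0007, -0.0024, 0, 0], [-0.0007, -0.0024, 0, 0]]}}

```text
time: 10.1
eef_pos: [0.5317, -0.0459, 0.0604]
tcp_rot: [-0.001, 0.99, -0.142, 0.0]
ft_force: [1.4, 7.7, -2.5]
width: 0.0247
grasp_force: 88.8
```

{"api": "play_rows", "payload": {"plan": [[-0.0002, -0.0006, 0, 0], [-0.0003, -0.001, 0, 0], [-0.0003, -0.001, 0, 0]]}}

```text
time: 10.35
eef_pos: [0.5315, -0.0463, 0.0604]
tcp_rot: [-0.001, 0.99, -0.142, 0.0]
ft_force: [2.2, 7.2, -1.3]
width: 0.0249
grasp_force: 88.8
```

```bash
python3 -c "
from h import *
st(3)"
```

```text
t 10.50 s x z Fs Fx Fz [ 1.0475e+02  5.2316e+02  6.0430e+01  7.8700e+00 -1.0000e-01 -2.1700e+00] std [0.   0.01 0.03 0.93 0.43 0.36] yaw 73.73 [ 1.57 -0.49 -0.08]
```

{"api": "play_rows", "payload": {"plan": [[-0.0001, -0.0004, 0, 0], [-0.0002, -0.0007, 0, 0], [-0.0002, -0.0007, 0, 0]]}}

```text
time: 10.75
eef_pos: [0.5314, -0.0466, 0.0604]
tcp_rot: [-0.001, 0.99, -0.142, 0.0]
ft_force: [1.9, 8.5, -2.4]
width: 0.0252
grasp_force: 88.9
```

{"api": "play_rows", "payload": {"plan": [[-0.0001, -0.0003, 0, 0], [-0.0001, -0.0005, 0, 0], [-0.0001, -0.0005, 0, 0]]}}

```text
time: 11.0
eef_pos: [0.5314, -0.0468, 0.0604]
tcp_rot: [-0.001, 0.99, -0.142, 0.0]
ft_force: [3.0, 8.6, -1.5]
width: 0.0246
grasp_force: 88.9
```

```bash
python3 -c "
from h import *
st(3)"
```

```text
t 11.15 s x z Fs Fx Fz [ 1.0428e+02  5.2318e+02  6.0430e+01  8.3600e+00  3.5000e-01 -1.8200e+00] std [0.01 0.02 0.02 0.71 0.28 0.82] yaw 73.73 [ 1.53 -0.43 -0.07]
```

{"api": "play_rows", "payload": {"plan": [[-0.0001, -0.0004, 0, 0], [-0.0002, -0.0007, 0, 0], [-0.0002, -0.0007, 0, 0]]}}

```text
time: 11.4
eef_pos: [0.5313, -0.0471, 0.0604]
tcp_rot: [-0.001, 0.99, -0.142, 0.0]
ft_force: [1.5, 7.0, -2.7]
width: 0.0251
grasp_force: 88.9
```

{"api": "play_rows", "payload": {"plan": [[-0.0001, -0.0003, 0, 0], [-0.0001, -0.0005, 0, 0], [-0.0001, -0.0005, 0, 0]]}}

```text
time: 11.65
eef_pos: [0.5313, -0.0472, 0.0604]
tcp_rot: [-0.001, 0.99, -0.142, 0.0]
ft_force: [2.6, 8.2, -1.1]
width: 0.0249
grasp_force: 88.9
```

```bash
python3 -c "
from h import *
st(3)"
```

```text
t 11.80 s x z Fs Fx Fz [ 1.0379e+02  5.2315e+02  6.0410e+01  7.4300e+00 -2.1000e-01 -1.3300e+00] std [0.01 0.   0.01 0.18 0.5  0.25] yaw 73.73 [ 1.62 -0.41 -0.05]
```

{"api": "play_rows", "payload": {"plan": [[-0.0001, -0.0004, 0, 0], [-0.0002, -0.0007, 0, 0], [-0.0002, -0.0007, 0, 0]]}}

```text
time: 12.05
eef_pos: [0.5312, -0.0475, 0.0604]
tcp_rot: [-0.001, 0.99, -0.142, 0.0]
ft_force: [2.2, 7.3, -2.0]
width: 0.0249
grasp_force: 88.9
```

{"api": "play_rows", "payload": {"plan": [[-0.0001, -0.0003, 0, 0], [-0.0001, -0.0005, 0, 0], [-0.0001, -0.0005, 0, 0]]}}

```text
time: 12.3
eef_pos: [0.5312, -0.0476, 0.0604]
tcp_rot: [-0.001, 0.99, -0.142, 0.0]
ft_force: [1.8, 8.6, -1.7]
width: 0.0246
grasp_force: 88.9
```

```bash
python3 -c "
from h import *
st(3)
c=get_calibration('wrist'); p,d=read_camera('wrist'); cv2.imwrite('pics/w4.png',p[120:300,150:420][:,:,::-1].repeat(2,0).repeat(2,1))
"
```

```text
t 12.45 s x z Fs Fx Fz [ 1.0337e+02  5.2317e+02  6.0420e+01  8.7800e+00 -5.2000e-01 -1.5200e+00] std [0.01 0.   0.   0.52 0.03 0.43] yaw 73.73 [ 1.74 -0.43 -0.1 ]
```

View pics/w4.png

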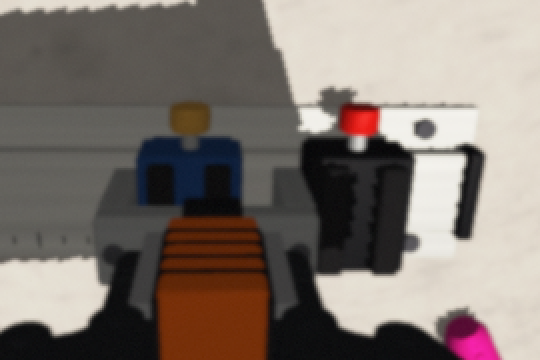

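The crop shows the trailing leg against rider 1 and the leading leg about to touch the black rider, near crop column 315.

{"api": "play_rows", "payload": {"plan": [[-0.0001, -0.0003, 0, 0], [-0.0001, -0.0005, 0, 0], [-0.0001, -0.0005, 0, 0]]}}

```text
time: 12.75
eef_pos: [0.5311, -0.0477, 0.0604]
tcp_rot: [-0.001, 0.99, -0.142, 0.0]
ft_force: [2.6, 9.8, -1.4]
width: 0.0249
grasp_force: 88.9
```

```bash
python3 -c "
from h import *
st(4)"
```

```text
t 12.95 s x z Fs Fx Fz [ 1.0332e+02  5.2317e+02  6.0410e+01  1.0330e+01 -2.6000e-01 -1.6000e+00] std [0.01 0.02 0.02 0.56 0.37 0.35] yaw 73.73 [ 2.06 -0.49 -0.04]
```

{"api": "play_rows", "payload": {"plan": [[0, -0.0003, 0, 0], [0, -0.0003, 0, 0], [0, -0.0003, 0, 0]]}}

```text
time: 13.2
eef_pos: [0.5311, -0.0477, 0.0604]
tcp_rot: [-0.001, 0.99, -0.142, 0.0]
ft_force: [2.6, 11.8, -1.4]
width: 0.0253
grasp_force: 88.9
```

```bash
python3 -c "
from h import *
st(4)"
```

```text
t 13.40 s x z Fs Fx Fz [ 1.0329e+02  5.2319e+02  6.0410e+01  1.0880e+01 -5.1000e-01 -2.0100e+00] std [0.01 0.02 0.02 0.27 0.76 0.45] yaw 73.73 [ 2.16 -0.47 -0.11]
```

{"api": "play_rows", "payload": {"plan": [[0.002, 0.007, 0, 0], [0.0042, 0.0144, 0, 0], [0.0042, 0.0144, 0, 0], [0.0042, 0.0144, 0.03, 0], [0.0042, 0.0144, 0.07, 0], [0.0042, 0.0144, 0.1125, 0], [0.018, 0.06, 0.1125, 0], [0.036, 0.12, 0.1125, 0], [0.053, 0.18, 0.1125, 0], [0.067, 0.23, 0.1125, 0], [0.0732, 0.2503, 0.1125, 0], [0.0732, 0.2503, 0.1125, 0]]}}

```text
time: 14.4
eef_pos: [0.5606, 0.0527, 0.1061]
tcp_rot: [-0.0, 0.99, -0.141, 0.0]
ft_force: [0.2, -0.9, -1.3]
width: 0.0249
grasp_force: 89.4
```

```bash
python3 -c "
from h import *
st(2)
c=get_calibration('wrist'); p,d=read_camera('wrist'); P=cloud('wrist',d,c)
z=P[...,2]
for ce in [(.5166,-.0954),(.5335,-.0415),(.561,.0544),(.580,.1199)]:
  m=(np.hypot(P[...,0]-ce[0],P[...,1]-ce[1])<.026)&(z>.03)&(z<.045); q=P[m][:,:2].astype(np.float32)*1000
  if len(q)>50:
    r=cv2.minAreaRect(q); print(len(q),np.round(np.array(r[0])@U,1),np.round(np.hstack(r),1))
"
```

```text
t 14.50 s x z Fs Fx Fz [ 2.0646e+02  5.2340e+02  1.0585e+02  2.2000e-01  1.0000e-01 -1.1000e+00] std [0.33 0.03 0.06 0.3  0.07 0.06] yaw 73.77 [ 0.02 -0.01  0.06]
1980 54.5 [518.3 -94.7  34.5  43.9  73.6]
1930 111.1 [534.1 -40.4  36.1  43.9  73.9]
1632 208.9 [564.   52.7  35.5  39.5  74. ]
1934 277.0 [581.2 118.7  35.9  43.8  73. ]
```

{"api": "play_rows", "payload": {"plan": [[0, 0, -0.03, 0], [0, 0, -0.06, 0], [0, 0, -0.09, 0], [0, 0, -0.1125, 0], [0, 0, -0.1125, 0], [0, 0, -0.1125, 0]]}}

```text
time: 15.05
eef_pos: [0.5599, 0.0512, 0.0594]
tcp_rot: [0.0, 0.99, -0.142, -0.001]
ft_force: [0.6, 0.0, -1.2]
width: 0.0252
grasp_force: 89.7
```

{"api": "play_rows", "payload": {"plan": [[-0.0015, -0.005, 0, 0], [-0.003, -0.01, 0, 0], [-0.0045, -0.015, 0, 0], [-0.006, -0.02, 0, 0], [-0.0085, -0.029, 0, 0], [-0.011, -0.038, 0, 0], [-0.0137, -0.047, 0, 0], [-0.0163, -0.056, 0, 0], [-0.019, -0.065, 0, 0], [-0.0216, -0.074, 0, 0], [-0.024, -0.082, 0, 0], [-0.024, -0.082, 0, 0]]}}

```text
time: 16.05
eef_pos: [0.5506, 0.0187, 0.0605]
tcp_rot: [-0.001, 0.99, -0.142, 0.0]
ft_force: [0.7, 3.4, -4.3]
width: 0.0247
grasp_force: 89.1
```

```bash
python3 -c "
from h import *
st(3)"
```

```text
t 16.20 s x z Fs Fx Fz [172.52 523.26  60.48   3.77  -0.62  -3.3 ] std [0.01 0.01 0.   0.34 0.03 0.82] yaw 73.73 [ 0.75 -0.15 -0.01]
```

{"api": "play_rows", "payload": {"plan": [[-0.001, -0.0035, 0, 0], [-0.002, -0.007, 0, 0], [-0.0031, -0.0105, 0, 0], [-0.0041, -0.014, 0, 0], [-0.0051, -0.0175, 0, 0], [-0.0059, -0.02, 0, 0], [-0.0064, -0.0218, 0, 0], [-0.0067, -0.0228, 0, 0], [-0.0067, -0.0228, 0, 0]]}}

```text
time: 16.95
eef_pos: [0.5481, 0.01, 0.0605]
tcp_rot: [-0.001, 0.99, -0.141, 0.0]
ft_force: [0.7, 6.9, -3.6]
width: 0.0248
grasp_force: 89.0
```

```bash
python3 -c "
from h import *
st(3)"
```

```text
t 17.10 s x z Fs Fx Fz [163.41 523.23  60.46   6.69  -0.93  -3.45] std [0.01 0.   0.01 0.34 0.2  0.12] yaw 73.74 [ 1.42 -0.29 -0.08]
```

{"api": "play_rows", "payload": {"plan": [[-0.0002, -0.0008, 0, 0], [-0.0004, -0.0016, 0, 0], [-0.0006, -0.0022, 0, 0], [-0.0008, -0.0029, 0, 0], [-0.0008, -0.0029, 0, 0]]}}

```text
time: 17.52
eef_pos: [0.5477, 0.0089, 0.0604]
tcp_rot: [-0.001, 0.99, -0.141, 0.0]
ft_force: [1.4, 6.9, -3.2]
width: 0.0251
grasp_force: 89.0
```

{"api": "play_rows", "payload": {"plan": [[-0.0001, -0.0004, 0, 0], [-0.0002, -0.0007, 0, 0], [-0.0002, -0.0007, 0, 0]]}}

```text
time: 17.77
eef_pos: [0.5477, 0.0086, 0.0605]
tcp_rot: [-0.001, 0.99, -0.141, 0.0]
ft_force: [2.2, 7.8, -2.4]
width: 0.0253
grasp_force: 89.0
```

```bash
python3 -c "
from h import *
st(3)"
```

```text
t 17.92 s x z Fs Fx Fz [ 1.6200e+02  5.2323e+02  6.0460e+01  7.8800e+00 -3.9000e-01 -3.8300e+00] std [0.01 0.01 0.   0.34 0.47 0.49] yaw 73.74 [ 1.52 -0.38 -0.03]
```

{"api": "play_rows", "payload": {"plan": [[-0.0001, -0.0004, 0, 0], [-0.0002, -0.0007, 0, 0], [-0.0002, -0.0007, 0, 0]]}}

```text
time: 18.17
eef_pos: [0.5476, 0.0083, 0.0605]
tcp_rot: [-0.001, 0.99, -0.141, 0.0]
ft_force: [1.8, 7.2, -3.3]
width: 0.0253
grasp_force: 89.0
```

{"api": "play_rows", "payload": {"plan": [[-0.0001, -0.0003, 0, 0], [-0.0001, -0.0005, 0, 0], [-0.0001, -0.0005, 0, 0]]}}

```text
time: 18.42
eef_pos: [0.5476, 0.0081, 0.0605]
tcp_rot: [-0.001, 0.99, -0.141, 0.0]
ft_force: [2.3, 8.1, -3.6]
width: 0.0253
grasp_force: 89.0
```

```bash
python3 -c "
from h import *
st(3)"
```

```text
t 18.57 s x z Fs Fx Fz [161.51 523.24  60.46   8.09  -0.81  -3.87] std [0.01 0.01 0.01 0.22 0.28 0.18] yaw 73.74 [ 1.53 -0.36 -0.01]
```

{"api": "play_rows", "payload": {"plan": [[-0.0001, -0.0003, 0, 0], [-0.0001, -0.0005, 0, 0], [-0.0001, -0.0005, 0, 0]]}}

```text
time: 18.82
eef_pos: [0.5475, 0.008, 0.0604]
tcp_rot: [-0.001, 0.99, -0.141, 0.0]
ft_force: [1.8, 8.3, -3.5]
width: 0.0251
grasp_force: 89.0
```

```bash
python3 -c "
from h import *
st(3)"
```

```text
t 18.97 s x z Fs Fx Fz [161.42 523.24  60.45   9.06  -1.23  -3.55] std [0.01 0.01 0.01 0.47 0.11 0.2 ] yaw 73.74 [ 1.71 -0.42 -0.07]
```

{"api": "play_rows", "payload": {"plan": [[-0.0001, -0.0003, 0, 0], [-0.0001, -0.0005, 0, 0], [-0.0001, -0.0005, 0, 0]]}}

```text
time: 19.22
eef_pos: [0.5475, 0.008, 0.0605]
tcp_rot: [-0.001, 0.99, -0.141, 0.0]
ft_force: [2.4, 9.9, -4.0]
width: 0.025
grasp_force: 89.0
```

```bash
python3 -c "
from h import *
st(4)"
```

```text
t 19.42 s x z Fs Fx Fz [ 1.6137e+02  5.2326e+02  6.0460e+01  1.0230e+01 -2.6000e-01 -3.6900e+00] std [0.01 0.01 0.01 0.48 0.58 0.76] yaw 73.74 [ 2.02 -0.5  -0.05]
```

{"api": "play_rows", "payload": {"plan": [[0, -0.0003, 0, 0], [0, -0.0003, 0, 0], [0, -0.0003, 0, 0]]}}

```text
time: 19.67
eef_pos: [0.5475, 0.008, 0.0605]
tcp_rot: [-0.001, 0.99, -0.141, 0.0]
ft_force: [2.2, 10.0, -3.9]
width: 0.0248
grasp_force: 89.0
```

```bash
python3 -c "
from h import *
st(4)"
```

```text
t 19.87 s x z Fs Fx Fz [161.35 523.27  60.46  11.12  -0.83  -3.75] std [0.01 0.01 0.01 0.22 0.36 0.33] yaw 73.74 [ 2.1  -0.45 -0.04]
```

{"api": "play_rows", "payload": {"plan": [[0.002, 0.007, 0, 0], [0.0042, 0.0144, 0, 0], [0.0042, 0.0144, 0, 0], [0.0042, 0.0144, 0.03, 0], [0.0042, 0.0144, 0.07, 0], [0.0042, 0.0144, 0.1125, 0], [0.02, 0.068, 0.1125, 0], [0.04, 0.136, 0.1125, 0], [0.058, 0.198, 0.1125, 0], [0.073, 0.25, 0.1125, 0], [0.0803, 0.2747, 0.1125, 0], [0.0803, 0.2747, 0.1125, 0]]}}

```text
time: 20.87
eef_pos: [0.5799, 0.1184, 0.1061]
tcp_rot: [-0.0, 0.99, -0.141, 0.0]
ft_force: [-0.4, -0.3, -1.0]
width: 0.0249
grasp_force: 89.8
```

```bash
python3 -c "
from h import *
st(2)
c=get_calibration('wrist'); p,d=read_camera('wrist'); P=cloud('wrist',d,c)
z=P[...,2]
for ce in [(.5166,-.0954),(.5335,-.0415),(.550,.0155),(.580,.1199)]:
  m=(np.hypot(P[...,0]-ce[0],P[...,1]-ce[1])<.026)&(z>.03)&(z<.045); q=P[m][:,:2].astype(np.float32)*1000
  if len(q)>50:
    r=cv2.minAreaRect(q); print(len(q),np.round(np.array(r[0])@U,1),np.round(np.hstack(r),1))
"
```

```text
t 20.97 s x z Fs Fx Fz [274.87 523.41 105.84  -0.9   -0.74  -1.06] std [0.36 0.03 0.05 0.25 0.05 0.33] yaw 73.77 [-0.02  0.03  0.01]
739 66.7 [ 5.197e+02 -8.250e+01  4.460e+01  1.860e+01  2.000e-01]
2014 111.2 [534.2 -40.4  36.4  43.9  73.7]
1944 169.0 [550.4  15.1  36.3  44.   73.8]
1639 277.4 [583.4 118.4  35.7  39.4  74. ]
```

{"api": "play_rows", "payload": {"plan": [[0, 0, -0.03, 0], [0, 0, -0.06, 0], [0, 0, -0.09, 0], [0, 0, -0.1125, 0], [0, 0, -0.1125, 0], [0, 0, -0.1125, 0]]}}

```text
time: 21.52
eef_pos: [0.5792, 0.1167, 0.0594]
tcp_rot: [0.0, 0.99, -0.142, -0.001]
ft_force: [0.6, -0.8, -1.4]
width: 0.0249
grasp_force: 90.1
```

{"api": "play_rows", "payload": {"plan": [[-0.0015, -0.005, 0, 0], [-0.003, -0.01, 0, 0], [-0.0045, -0.015, 0, 0], [-0.006, -0.02, 0, 0], [-0.0085, -0.029, 0, 0], [-0.011, -0.038, 0, 0], [-0.0137, -0.047, 0, 0], [-0.0163, -0.056, 0, 0], [-0.019, -0.065, 0, 0], [-0.0216, -0.074, 0, 0], [-0.024, -0.082, 0, 0], [-0.0263, -0.09, 0, 0]]}}

```text
time: 22.52
eef_pos: [0.569, 0.0814, 0.0604]
tcp_rot: [-0.001, 0.99, -0.141, 0.0]
ft_force: [1.6, 8.9, -5.7]
width: 0.0249
grasp_force: 89.2
```

```bash
python3 -c "
from h import *
st(3)"
```

```text
t 22.67 s x z Fs Fx Fz [ 2.3744e+02  5.2329e+02  6.0410e+01  4.9900e+00 -4.0000e-02 -4.9200e+00] std [0.04 0.02 0.02 0.84 0.61 0.82] yaw 73.73 [ 0.77 -0.16 -0.  ]
```

{"api": "play_rows", "payload": {"plan": [[-0.0015, -0.005, 0, 0], [-0.0029, -0.01, 0, 0], [-0.0044, -0.015, 0, 0], [-0.0058, -0.02, 0, 0], [-0.0073, -0.025, 0, 0], [-0.0088, -0.03, 0, 0], [-0.0099, -0.034, 0, 0], [-0.0108, -0.037, 0, 0], [-0.0114, -0.0391, 0, 0], [-0.0114, -0.0391, 0, 0]]}}

```text
time: 23.5
eef_pos: [0.5644, 0.0657, 0.0604]
tcp_rot: [-0.001, 0.99, -0.141, 0.0]
ft_force: [1.5, 6.0, -4.1]
width: 0.0254
grasp_force: 89.1
```

```bash
python3 -c "
from h import *
st(3)"
```

```text
t 23.65 s x z Fs Fx Fz [221.51 523.26  60.41   5.99  -0.55  -4.32] std [0.02 0.02 0.01 0.33 0.35 0.28] yaw 73.74 [ 1.27 -0.29 -0.08]
```

{"api": "play_rows", "payload": {"plan": [[-0.0002, -0.0008, 0, 0], [-0.0004, -0.0016, 0, 0], [-0.0006, -0.0022, 0, 0], [-0.0008, -0.0029, 0, 0], [-0.0008, -0.0029, 0, 0]]}}

```text
time: 24.07
eef_pos: [0.5641, 0.0647, 0.0604]
tcp_rot: [-0.001, 0.99, -0.141, 0.0]
ft_force: [1.8, 7.7, -4.7]
width: 0.0248
grasp_force: 89.2
```

{"api": "play_rows", "payload": {"plan": [[-0.0001, -0.0004, 0, 0], [-0.0002, -0.0007, 0, 0], [-0.0002, -0.0007, 0, 0]]}}

```text
time: 24.32
eef_pos: [0.564, 0.0645, 0.0604]
tcp_rot: [-0.001, 0.99, -0.141, 0.0]
ft_force: [1.2, 8.3, -4.9]
width: 0.0251
grasp_force: 89.2
```

```bash
python3 -c "
from h import *
st(3)"
```

```text
t 24.47 s x z Fs Fx Fz [ 2.2019e+02  5.2325e+02  6.0400e+01  8.0700e+00 -4.9000e-01 -4.0300e+00] std [0.01 0.01 0.01 0.46 0.18 0.29] yaw 73.74 [ 1.52 -0.31 -0.03]
```

Contact is expected at about 219.4, so I'm continuing in small steps.

{"api": "play_rows", "payload": {"plan": [[-0.0001, -0.0004, 0, 0], [-0.0002, -0.0007, 0, 0], [-0.0002, -0.0007, 0, 0]]}}

```text
time: 24.72
eef_pos: [0.5639, 0.0642, 0.0604]
tcp_rot: [-0.001, 0.99, -0.141, 0.0]
ft_force: [1.3, 7.9, -5.0]
width: 0.0249
grasp_force: 89.2
```

{"api": "play_rows", "payload": {"plan": [[-0.0001, -0.0003, 0, 0], [-0.0001, -0.0005, 0, 0], [-0.0001, -0.0005, 0, 0]]}}

```text
time: 24.97
eef_pos: [0.5639, 0.064, 0.0604]
tcp_rot: [-0.001, 0.99, -0.141, 0.0]
ft_force: [1.7, 8.4, -4.3]
width: 0.0251
grasp_force: 89.2
```

```bash
python3 -c "
from h import *
st(3)"
```

```text
t 25.12 s x z Fs Fx Fz [219.72 523.26  60.41   8.19  -1.03  -4.62] std [0.01 0.02 0.01 0.22 0.19 0.55] yaw 73.74 [ 1.51 -0.3  -0.08]
```

{"api": "play_rows", "payload": {"plan": [[-0.0001, -0.0003, 0, 0], [-0.0001, -0.0005, 0, 0], [-0.0001, -0.0005, 0, 0]]}}

```text
time: 25.37
eef_pos: [0.5638, 0.0638, 0.0604]
tcp_rot: [-0.001, 0.99, -0.141, -0.0]
ft_force: [0.5, 8.7, -4.6]
width: 0.0252
grasp_force: 89.2
```

{"api": "play_rows", "payload": {"plan": [[-0.0001, -0.0003, 0, 0], [-0.0001, -0.0005, 0, 0], [-0.0001, -0.0005, 0, 0]]}}

```text
time: 25.62
eef_pos: [0.5638, 0.0637, 0.0604]
tcp_rot: [-0.001, 0.99, -0.141, 0.0]
ft_force: [1.7, 8.9, -4.6]
width: 0.0252
grasp_force: 89.2
```

```bash
python3 -c "
from h import *
st(3)"
```

```text
t 25.77 s x z Fs Fx Fz [219.45 523.28  60.41   9.42  -0.84  -4.67] std [0.01 0.01 0.01 0.18 0.29 0.13] yaw 73.74 [ 1.83 -0.34 -0.03]
```

{"api": "play_rows", "payload": {"plan": [[-0.0001, -0.0003, 0, 0], [-0.0001, -0.0004, 0, 0], [-0.0001, -0.0004, 0, 0]]}}

```text
time: 26.02
eef_pos: [0.5638, 0.0637, 0.0604]
tcp_rot: [-0.001, 0.99, -0.141, 0.0]
ft_force: [3.0, 9.9, -5.2]
width: 0.0249
grasp_force: 89.2
```

```bash
python3 -c "
from h import *
st(4)"
```

```text
t 26.22 s x z Fs Fx Fz [219.39 523.27  60.4   10.52  -0.56  -5.32] std [0.01 0.01 0.01 0.1  0.42 0.37] yaw 73.74 [ 1.99 -0.49 -0.08]
```

{"api": "play_rows", "payload": {"plan": [[0, -0.0003, 0, 0], [0, -0.0003, 0, 0], [0, -0.0003, 0, 0], [0, -0.0003, 0, 0]]}}

```text
time: 26.55
eef_pos: [0.5638, 0.0637, 0.0604]
tcp_rot: [-0.001, 0.99, -0.141, -0.0]
ft_force: [3.2, 10.7, -5.2]
width: 0.0249
grasp_force: 89.2
```

```bash
python3 -c "
from h import *
st(4)"
```

```text
t 26.75 s x z Fs Fx Fz [219.38 523.28  60.4   10.87  -1.2   -5.33] std [0.01 0.01 0.01 0.45 0.62 0.75] yaw 73.74 [ 2.12 -0.45 -0.04]
```

{"api": "play_rows", "payload": {"plan": [[0.002, 0.007, 0, 0], [0.0042, 0.0144, 0, 0], [0.0042, 0.0144, 0, 0], [0.0042, 0.0144, 0.03, 0], [0.0042, 0.0144, 0.07, 0], [0.0042, 0.0144, 0.1125, 0], [-0.01, 0.09, 0.1125, 0], [-0.03, 0.17, 0.1125, 0], [-0.05, 0.25, 0.1125, 0], [-0.07, 0.33, 0.1125, 0], [-0.09, 0.41, 0.1125, 0], [-0.11, 0.49, 0.1125, 0]]}}

```text
time: 27.75
eef_pos: [0.5194, 0.26, 0.1066]
tcp_rot: [-0.0, 0.99, -0.142, 0.0]
ft_force: [0.1, -0.4, -1.9]
width: 0.0254
grasp_force: 90.1
```

{"api": "play_rows", "payload": {"plan": [[-0.02, 0.07, 0, 0], [-0.04, 0.13, 0, 0], [-0.061, 0.186, 0, 0], [-0.061, 0.186, -0.04, 0], [-0.061, 0.186, -0.08, 0], [-0.061, 0.186, -0.11, 0], [-0.061, 0.186, -0.13, 0], [-0.061, 0.186, -0.14, 0], [-0.061, 0.186, -0.14, 0], [-0.061, 0.186, -0.14, 0]]}}

```text
time: 28.58
eef_pos: [0.4958, 0.3329, 0.05]
tcp_rot: [-0.0, 0.99, -0.142, 0.0]
ft_force: [0.3, 0.4, -1.2]
width: 0.0249
grasp_force: 90.1
```

```bash
python3 -c "
from h import *
st(3); print(get_state()['eef_pos'])
c=get_calibration('wrist'); p,d=read_camera('wrist'); P=cloud('wrist',d,c); z=P[...,2]
t=get_state()['eef_pos']
m=(np.hypot(P[...,0]-t[0],P[...,1]-t[1])<.05)&(z>.03)&(z<.056); q=P[m]
A=np.c_[q[:,:2]-t[:2],np.ones(len(q))]; print(np.percentile(q[:,2],[5,25,50,75,95]))
"
```

```text
t 28.73 s x z Fs Fx Fz [ 4.5889e+02  3.8243e+02  5.0260e+01  2.7000e-01  1.9000e-01 -1.1500e+00] std [0.03 0.03 0.01 0.31 0.51 0.49] yaw 73.72 [-0.02 -0.03 -0.01]
[0.49583571 0.33313581 0.050261  ]
[0.03569806 0.04351368 0.0456348  0.0465755  0.05358909]
```

{"api": "play_rows", "payload": {"plan": [[0, 0, -0.004, 0], [0, 0, -0.008, 0], [0, 0, -0.0105, 0], [0, 0, -0.0105, 0]]}}

```text
time: 29.12
eef_pos: [0.4955, 0.3331, 0.0453]
tcp_rot: [-0.0, 0.99, -0.141, 0.0]
ft_force: [1.0, -0.3, 0.0]
width: 0.0251
grasp_force: 90.4
```

```bash
python3 -c "
from h import *
st(3)"
```

```text
t 29.27 s x z Fs Fx Fz [ 4.5878e+02  3.8206e+02  4.5320e+01 -1.0800e+00  1.7000e-01  1.4300e+00] std [0.   0.02 0.   0.23 0.1  0.64] yaw 73.74 [-0.05  0.02  0.  ]
```

{"api": "play_rows", "payload": {"plan": [[0, 0, 0, 0], [0, 0, 0, 0], [0, 0, 0, 0], [0, 0, 0, 0], [0, 0, 0, 0], [0, 0, 0, 0], [0, 0, 0, 0], [0, 0, 0, 0]], "grip": 1}}

```text
time: 29.93
eef_pos: [0.4954, 0.3331, 0.0452]
tcp_rot: [-0.0, 0.99, -0.141, 0.0]
ft_force: [0.1, 0.3, -0.2]
width: 0.0853
grasp_force: 0.0
```

{"api": "play_rows", "payload": {"plan": [[0, 0, 0.02, 0], [0, 0, 0.06, 0], [0, 0, 0.12, 0], [0, 0, 0.2, 0], [0, 0, 0.28, 0], [0, -0.05, 0.33, 0], [0, -0.12, 0.35, 0], [0, -0.2, 0.35, 0], [0, -0.2, 0.35, 0]]}}

```text
time: 30.68
eef_pos: [0.4957, 0.2494, 0.1869]
tcp_rot: [0.0, 0.99, -0.142, 0.001]
ft_force: [-0.8, -1.3, -0.7]
width: 0.0854
grasp_force: 0.0
```

```bash
python3 -c "
from h import *
c=get_calibration('wrist'); p,d=read_camera('wrist'); P=cloud('wrist',d,c); z=P[...,2]; cv2.imwrite('pics/w5.png',p[...,::-1]); print(get_state()['width'])
for ce in [(.5166,-.0954),(.5335,-.0415),(.550,.0155),(.5655,.071)]:
  m=(np.hypot(P[...,0]-ce[0],P[...,1]-ce[1])<.026)&(z>.03)&(z<.045); q=P[m][:,:2].astype(np.float32)*1000
  if len(q)>50:
    r=cv2.minAreaRect(q); print(len(q),np.round(np.array(r[0])@U,1),np.round(np.hstack(r),1))
m=(np.hypot(P[...,0]-.4955,P[...,1]-.333)<.03)&(z>.06)&(z<.1); print(np.percentile(z[m],[5,50,95]))
"
```

```text
0.08530328882825737
151 128.4 [533.7 -22.3   7.5  36.7  88.8]
1654 170.8 [550.6  17.   33.9  42.3  73.6]
1600 227.5 [566.9  71.2  36.   43.1  73.7]
[0.06422075 0.08054683 0.0818879 ]
```

View pics/w5.png

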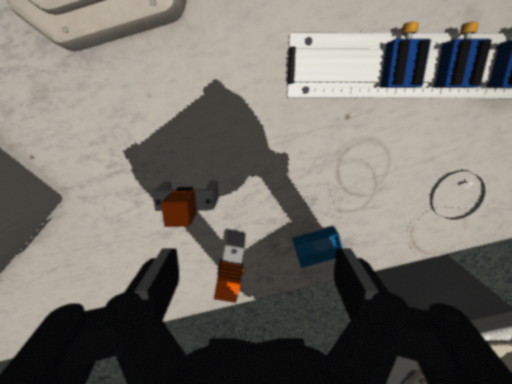

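The gauge stands upright and released at (180,205). Riders 2 and 3 are set at (463,62) and (406,62), and the tray hasn't moved. I'll take a quick top-view check of the spacing and then hand in.

```bash
python3 -c "
from h import *
p,d=read_camera('top'); P=cloud('top',d); z=P[...,2]; D=[]
for ce in [(.516,-.096),(.5335,-.0415),(.550,.0155),(.5665,.070)]:
  m=(np.hypot(P[...,0]-ce[0],P[...,1]-ce[1])<.026)&(z>.03)&(z<.045); q=P[m][:,:2].astype(np.float32)*1000
  r=cv2.minAreaRect(q); D.append(np.array(r[0])@U); print(len(q),np.round(np.hstack(r),1))
print(np.diff(D)); g=np.diff(D)
if np.all(abs(g-58)<3.5): print(job_done())
"
```

```text
247 [516.8 -95.2  36.1  43.5  75. ]
243 [533.1 -39.6  35.3  43.6  73.8]
248 [549.4  16.   35.6  43.3  73.1]
236 [566.5  71.4  35.9  43.2  73.1]
[57.93085591 57.90263686 57.99921739]
the job is handed in; nothing more can be done
None
```

I set all three rider gaps with the gauge, stood it upright and released it well clear of the rail, and handed the job in. The last top-camera check put rider centres 57.9, 57.9 and 58.0 mm apart (target 58); no verdict was shown at hand-in.

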